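Load the slide box under the dust cover

TASK

Load the microscope slide box that stands on end on the black loading plate, by gentle pushing only, never gripping or lifting it: tip it over away from the robot so that it lies flat with its lid (the side with the blank paper card) up, then push it along the plate until its end is flush against the metal stop and, last, flip the open clear cover shut over it. Leave the dish and everything standing or lying around the plate where they are.

Things in the scene. Friction and masses are not known exactly. Their poses are not given: they have to be found in the camera images.
- slidebox: Grey plastic slide box, closed rigid block 35 x 85 x 100 mm (own x, y, z), about 0.25 kg, standing on end on the plate at first. Origin: centre of the end it stands on; own z up; own -x is the lid side with a paper card, facing roughly the robot; own +x is its bottom, which must end underneath. Pushed over high up, it balances at 19 degrees of lean, then falls by itself
- box_center (a point): centre of the slide box's volume; 60 mm above the bench when it stands on the plate, 27.5 mm when it lies flat on it
- box_top (a point): centre of the slide box's upper end at the start (own z = 100 mm); after tipping it is the end facing the stop, and the one that must be flush with it
- dock: Fixed black loading plate, 10 mm thick, on the bench. Origin at bench level; it spans own x (away from the robot) -135..+135 mm and own y (left) -155..+125 mm. Near its far edge a metal stop bar: y -90..+90 mm, 18 mm high above the plate, its face to the robot at x = +95 mm. At its left two posts 45 mm high, at y = 95..111 mm, carry the cover's hinge
- stop_face (a point): point on the robot-side face of the stop, in the middle of its length, 27.5 mm above the bench; axes as the plate's (x away from the robot). The box belongs anywhere within about 48 mm to either side of it, and starts well short of it
- cover (a joint): angle of the clear cover in rad: 0 shut (level, underside 53 mm above the bench, clear of the box); 1.65 to 1.85 at the start, standing open and leaning out to the left; 1.57 upright; end stop 2.05. Lightly damped hinge with slight friction (0.025 Nm), cover 0.12 kg: it stays where it is within about 0.3 rad of upright; pushed over to the right, below about 1.15 rad, it falls shut by itself
- cover_hinge (a point): middle of the cover's hinge axis, which runs along the plate's x at plate x = 40, y = 95 mm, 56 mm above the bench
- cover_edge (a point): middle of the cover's free edge, 135 mm from the hinge axis; the cover is a white frame with a clear pane, 100 mm wide along the hinge (50 mm to either side of this point), 6 mm thick (the rod on the hinge axis 8 mm)
- dish: Bystander, not to be disturbed: low clear culture dish with lid, 38 mm across, 13 mm high, standing on the loading plate near its right edge. Origin: centre of its underside
- bottle: Bystander, not to be disturbed: amber reagent bottle with white cap, 60 mm across, 130 mm high, on the bench to the right of the plate. Origin: centre of its underside
- beaker: Bystander, not to be disturbed: empty glass beaker, 64 mm across, 80 mm high, on the bench to the right of the plate, nearer the robot. Origin: centre of its underside
- objective: Bystander, not to be disturbed: steel microscope objective standing on the bench left of the plate, 24 mm across, 46 mm high. Origin: centre of its underside
- tube: Bystander, not to be disturbed: clear sample tube with white cap standing on the bench beyond the plate, left, 29 mm across, 100 mm high. Origin: centre of its underside
- jar: Bystander, not to be disturbed: squat white jar standing on the bench beyond the plate, right, 56 mm across, 60 mm high. Origin: centre of its underside
- pipette: Bystander, not to be disturbed: hand pipette lying on the bench at the far right, about 240 mm long and 26 mm thick. Origin: under its middle
Mind the look-alikes: they are no part of the job. Of the things shaped like the slidebox, the grey one is meant.

How it is judged:
By the outcome, as a careful person would: the job done as asked, in the order asked, and still so for the second after the job is handed in, with the robot touching nothing.
It also fails if it takes over 58 s, if anything falls off the work surface, if the arm or the gripper's body presses on something with over 40 N, if the wrist force passes 120 N, or if a joint passes its speed limit or range.

ROBOT

A 7-joint arm with a two-finger parallel gripper is mounted at the origin on the work surface. World frame = base frame: x ahead of the robot, y to its left, z up, the work surface at z = 0. Lengths are in m, angles in rad, forces in N, time in s.
With the tool pointing down it reaches from about 0.425 to 0.925 m from the base axis. Payload 6.8 kg.
Tool frame: the origin (TCP) lies at the very end of the fingers, on their centre line; the grasp point (between the pads) lies manip.grasp_offset behind it (manip.grasp_offset is the distance from the TCP to the grasp point, in m); z points along the fingers, y is the line along which they close (so a half turn about z gives the same grasp; the last joint's range is limited). The gripper opens to 88 mm and grips with 3 to 60 N. Pads are 20 mm wide; open, the fingers measure 115 mm over their backs; the gripper's body (75 mm by 178 mm) begins 61 mm behind the grasp point.
Start: joints at [-1.262, 0.477, 0.022, 1.555, -0.011, 1.109, -0.083], TCP at [0.273, 0.617, 0.223] pointing down, gripper open.
Joint ranges: [-2.96, 2.96], [-0.34, 2.1], [-1.41, 1.46], [0.24, 2.44], [-1.37, 4.51], [0.17, 1.92], [-2.96, 2.96]. Speed limits (rad/s): [2.39, 2.39, 3.14, 3.14, 3.14, 3.14, 3.14].

INTERFACE

Orientations are given as a unit quaternion [w, x, y, z].
In Python, from bench import monitor, viewer, manip gives the robot as it stands.
- The arm moves only by the tool servo_tool, never from a script. Its argument "steps" is a list of rows, each an object with "linear": the shift along the tool's x, y, z in mm, a list of three; "angular": the turn, a rotation vector about the tool's x, y, z in rad, a list of three. In form: [{"linear": [x, y, z], "angular": [rx, ry, rz]}, ...]. A call has 1 to 20 rows; each row is the pose to reach, as a shift and turn from the pose commanded when the call began, along the tool's axes at that moment; what a row does not reach only later rows make up. A row lasts 1/8 s, in which the tool goes at most 62.5 mm and 10.7 degrees, less where a joint would pass 70% of its speed; a pose out of reach is approached as far as the arm can. A call with a gripper value outside its range is refused whole. "claw" is the gripper's target within -1 to 1 (fully open at 1, half-way at 0, shut at -1), set as the call begins (left out, the last holds). The fingers move at their own pace and stop on an object; "squeeze" is the grip in N (left out, the last holds). Time passes only in rows, so rows that repeat a pose let the fingers close. It gives the time, the measured TCP pose, the force, the opening and the grip force at its end, in the units of the state.
- monitor.get_state(): the state, without advancing time (a new reading comes with each control period).
- viewer.get_image(name): name is "scene" or "top" or "wrist"; returns a dict with "color" (420x560x3 uint8, blue, green, red), "z_map" (420x560 float32, m along the optical axis (not along the pixel's ray), 0 where there is no reading), "mtx" (3x3 intrinsics, pixels), "k1" (the pictures are not rectified: a ray, as slopes to the right and down, at radius r is drawn at 1 + k1 r^2 times it, then the intrinsics apply), "origin" and "rotation" of the camera in the world. Camera axes: x right, y down, z forward; pixel columns grow to the right and rows downward; lengths in m; the calibration is good to about 2 mm. A picture is of the moment at which its call begins.
- manip.finish_job(): hands the job in; it is judged then, once.
Trained networks look in the newest picture that a camera, given by its name, has taken for a name from the list of things; names that differ only in an ending like _2 or _b are one class to them, and where a whole thing is asked for, a point or a joint stands for the part that bears it (a point fixed in the world has none). Each returns a list of dicts, best first, with "conf" (0 to 1); they miss things now and then, are a little off and sometimes report something else, mostly with a low value. They report only what shows in the picture. A call takes as long as a camera call. They do not tell look-alikes from the thing itself.
- viewer.recognise(camera, name): "extent" ([centre column, centre row, width, height] in pixels, round what is visible of it).
- viewer.cut_out(camera, name): "mask" (420x560 bool, what is visible of it) and "extent" ([centre column, centre row, width, height] in pixels, round what is visible of it).
The state is a dict: "time": time; "joints": joint angles; "joint_velocities": joint speeds; "joint_torque": joint torques, N m; "position": TCP position; "orientation": TCP orientation; "contact_force": force on the tool from outside, world axes, zero at the start; "moment": the same for the moment, N m; "opening": finger opening in m; "gripper_force": force on a finger pad.
Only numpy, scipy, OpenCV 4.12 (cv2) and the standard library are available. Lean on these libraries where they do the work, as an engineer would, in place of code of your own. Each camera call takes 0.05 s, during which the arm holds its last target. There are 200 camera calls.

## Working session

There is one attempt and no reset: what is moved stays moved. The work goes in short steps, Python scripts to look and compute and a tool call to move; the robot and the scene stay as the last step left them, time stands still between calls to the robot, and variables do not carry over. Pictures are saved under pics/ and viewed, at most 10 in all, crops included, and the job is handed in when it is done.

Besides the shell and the picture viewer there is one more tool, called by a JSON object that holds its "method" and its "body", one argument or row to a line. servo_tool: Moves the arm, as the interface text tells. Its arguments: {"type":"object","properties":{"steps":{"type":"array"},"claw":{"type":"number"},"squeeze":{"type":"number"}},"required":["steps"]}

```bash
mkdir -p pics; ls
cat > h.py <<'E'
import numpy as np, cv2
from bench import monitor, viewer, manip
def pts(im, mask=None):
    K=np.array(im["mtx"]);z=im["z_map"];v,u=np.nonzero((z>0) if mask is None else (mask&(z>0)))
    d=np.array([im["k1"],0,0,0,0],float)
    p=cv2.undistortPoints(np.stack([u,v],1).astype(np.float64)[:,None],K,d)[:,0] if len(u) else np.zeros((0,2))
    zz=z[v,u]; c=np.c_[p*zz[:,None],zz]
    return c@np.array(im["rotation"]).T+np.array(im["origin"]),u,v
def proj(im,P):
    R=np.array(im["rotation"]);c=(np.atleast_2d(P)-np.array(im["origin"]))@R
    # same model
    s=c[:,:2]/c[:,2:]; s=s*(1+im["k1"]*(s**2).sum(1,keepdims=True))
    K=np.array(im["mtx"]); return s@K[:2,:2].T+K[:2,2]
E
python3 - <<'E'
from h import *
s=monitor.get_state();print({k:np.round(v,3) for k,v in s.items()},manip.grasp_offset)
for c in("scene","top"):
    im=viewer.get_image(c);cv2.imwrite(f"pics/{c}0.png",im["color"]);print(c,im["origin"],np.round(im["rotation"],2).tolist(),im["mtx"],im["k1"])
    for n in("slidebox","dock","cover","dish","bottle","beaker","objective","tube","jar","pipette"):
        for r in viewer.cut_out(c,n)[:3]:
            P,_,_=pts(im,r["mask"])
            print(n,round(r["conf"],2),np.round(r["extent"]).tolist(),np.round(np.median(P,0),3) if len(P) else None,np.round(np.percentile(P,[3,97],axis=0),3).tolist() if len(P) else None)
E
```

```text
pics
{'time': np.float64(0.0), 'joints': array([-1.262,  0.478,  0.022,  1.556, -0.011,  1.109, -0.083]), 'joint_velocities': array([ 0.001, -0.001, -0.   , -0.001, -0.   , -0.001,  0.002]), 'joint_torque': array([ 1.0000e-03, -5.8287e+01,  1.5350e+00, -2.7259e+01, -5.4000e-02,
        1.7000e-02,  0.0000e+00]), 'position': array([0.273, 0.617, 0.222]), 'orientation': array([-0.   ,  0.207,  0.978, -0.001]), 'contact_force': array([ 0.263,  0.628, -0.887]), 'moment': array([ 0.042, -0.026, -0.032]), 'gripper_force': np.float64(0.0), 'opening': np.float64(0.088)} 0.0187
scene [0.85089107 0.31336838 0.76928931] [-0.1, 0.38, 0.88, -0.25] [[402.86328008   0.         271.8982124 ]
 [  0.         402.86328008 212.20103885]
 [  0.           0.           1.        ]] 0.03230478101769672Traceback (most recent call last):
  File "<stdin>", line 7, in <module>
  File "h.py", line 8, in pts
    return c@np.array(im["rotation"]).T+np.array(im["origin"]),u,v
           ~^~~~~~~~~~~~~~~~~~~~~~~~~~~
ValueError: matmul: Input operand 1 has a mismatch in its core dimension 0, with gufunc signature (n?,k),(k,m?)->(n?,m?) (size 4 is different from 3)
```

```bash
sed -i 's/np.array(im\["rotation"\])/rot(im["rotation"])/' h.py
cat >> h.py <<'E'
from scipy.spatial.transform import Rotation
def rot(q): return Rotation.from_quat(np.roll(q,-1)).as_matrix()
E
python3 - <<'E'
from h import *
for c in("scene","top"):
    im=viewer.get_image(c);cv2.imwrite(f"pics/{c}0.png",im["color"]);print(c,im["origin"],np.round(im["rotation"],2).tolist(),im["k1"])
    for n in("slidebox","dock","cover","dish","bottle","beaker","objective","tube","jar","pipette"):
        for r in viewer.cut_out(c,n)[:3]:
            P,_,_=pts(im,r["mask"])
            print(n,round(r["conf"],2),np.round(r["extent"]).tolist(),np.round(np.median(P,0),3) if len(P) else None,np.round(np.percentile(P,[3,97],axis=0),3).tolist() if len(P) else None)
E
```

```text
scene [0.85089107 0.31336838 0.76928931] [-0.1, 0.38, 0.88, -0.25] 0.03230478101769672
slidebox 0.84 [275.0, 175.0, 34.0, 56.0] [ 0.486 -0.034  0.098] [[0.458, -0.084, 0.019], [0.504, -0.0, 0.112]]
slidebox 0.74 [286.0, 105.0, 37.0, 51.0] [ 0.31  -0.166  0.069] [[0.262, -0.202, 0.001], [0.344, -0.154, 0.103]]
dock 0.59 [253.0, 216.0, 167.0, 150.0] [ 0.586 -0.033  0.011] [[0.437, -0.194, 0.008], [0.685, 0.079, 0.174]]
dock 0.34 [158.0, 222.0, 32.0, 34.0] [ 0.724 -0.147  0.058] [[0.699, -0.18, 0.01], [0.746, -0.133, 0.063]]
cover 0.7 [260.0, 227.0, 50.0, 58.0] [0.615 0.049 0.135] [[0.568, 0.034, 0.059], [0.659, 0.064, 0.191]]
dish 0.65 [237.0, 164.0, 17.0, 11.0] [ 0.487 -0.152  0.023] [[0.47, -0.17, 0.015], [0.502, -0.136, 0.026]]
bottle 0.62 [176.0, 143.0, 33.0, 54.0] [ 0.575 -0.255  0.079] [[0.545, -0.281, 0.008], [0.596, -0.241, 0.132]]
bottle 0.34 [303.0, 297.0, 12.0, 15.0] [0.632 0.17  0.033] [[0.62, 0.159, 0.006], [0.638, 0.178, 0.048]]
beaker 0.95 [233.0, 124.0, 30.0, 45.0] [ 0.423 -0.232  0.054] [[0.391, -0.265, 0.002], [0.451, -0.206, 0.081]]
beaker 0.38 [275.0, 174.0, 32.0, 5
[... 1857 characters left out ...]
391, -0.264, 0.002], [0.446, -0.208, 0.082]]
objective 0.73 [308.0, 212.0, 121.0, 111.0] [ 0.552 -0.057  0.011] [[0.413, -0.195, 0.007], [0.671, 0.075, 0.14]]
objective 0.58 [225.0, 182.0, 11.0, 10.0] [0.62  0.163 0.041] [[0.611, 0.155, 0.012], [0.631, 0.171, 0.049]]
tube 0.54 [282.0, 135.0, 8.0, 19.0] [0.736 0.01  0.09 ] [[0.73, -0.004, 0.016], [0.752, 0.022, 0.103]]
jar 0.79 [346.0, 144.0, 25.0, 26.0] [ 0.711 -0.157  0.06 ] [[0.691, -0.18, 0.018], [0.738, -0.135, 0.064]]
pipette 0.85 [408.0, 230.0, 30.0, 85.0] [ 0.453 -0.329  0.021] [[0.377, -0.359, -0.0], [0.587, -0.297, 0.029]]
pipette 0.74 [344.0, 230.0, 12.0, 11.0] [ 0.483 -0.154  0.024] [[0.467, -0.171, 0.017], [0.501, -0.137, 0.027]]
```

View pics/scene0.png

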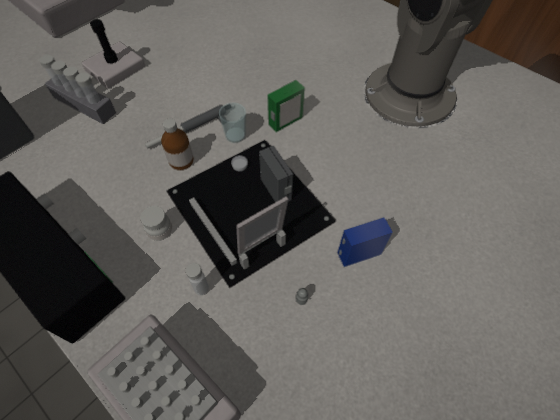

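View pics/top0.png

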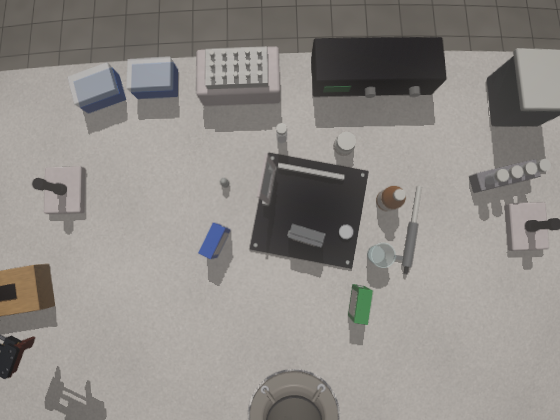

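Run:
```python
from h import *
im=viewer.get_image("top")
P,u,v=pts(im); col=im["color"][v,u].astype(int)
R=(P[:,0]>.38)&(P[:,0]<.74)&(P[:,1]>-.24)&(P[:,1]<.12)
dark=col.max(1)<45
m=R&dark&(abs(P[:,2]-.01)<.006)
def rect(Q): 
    r=cv2.minAreaRect(Q[:,:2].astype(np.float32)*1000);return np.round(r[0],1),np.round(r[1],1),round(r[2],2)
print("plate",m.sum(),rect(P[m]),np.median(P[m],0))
b=R&(P[:,2]>.018)&(P[:,2]<.035)&(P[:,0]>.6)
b&=(P[:,1]<.03)
print("bar",rect(P[b]),np.median(P[b],0)); Q=P[b][:,:2]; a=np.polyfit(Q[:,1],Q[:,0],1);print("bar angle",np.degrees(np.arctan(a[0])),a)
t=R&(abs(P[:,2]-.11)<.008)&(P[:,0]<.53)&(P[:,0]>.42)
print("boxtop",t.sum(),rect(P[t]),P[t].mean(0)); 
c=R&(P[:,2]>.04)&(P[:,1]>0.02)&(P[:,0]>.53)
c=P[c]; print("cover",rect(c)); 
top=c[c[:,2]>.18]; print("coveredge",rect(top),np.median(top,0))
# all cams crop
im=viewer.get_image("scene"); cv2.imwrite("pics/crop.png",cv2.resize(im["color"][120:300,140:350],None,fx=3.3,fy=3.3,interpolation=cv2.INTER_CUBIC))
P,u,v=pts(im); col=im["color"][v,u].astype(int)
R=(P[:,0]>.38)&(P[:,0]<.74)&(P[:,1]>-.24)&(P[:,1]<.12)
t=R&(abs(P[:,2]-.11)<.004)&(P[:,0]<.53)&(P[:,0]>.42)&(P[:,1]<.02); print("boxtop scene",rect(P[t]),P[t].mean(0))
b=R&(abs(P[:,2]-.028)<.005)&(P[:,0]>.6)&(P[:,1]<.03); print("bar scene",rect(P[b]))
c=P[R&(P[:,2]>.075)&(P[:,1]>0.02)&(P[:,0]>.53)]
_,_,V=np.linalg.svd(c-c.mean(0));print("cover normal",V[2],c.mean(0)); e=c[c[:,2]>c[:,2].max()-.015];print(rect(e),c[:,2].max())
```

```text
plate 0 (array([0., 0.]), array([0., 0.]), 0.0) [nan nan nan]
bar (array([692.7, -76.2]), array([208.2, 110.6]), 77.69) [ 0.6489677  -0.08083866  0.0286513 ]
bar angle 0.302864322172996 [0.00528603 0.65796013]
boxtop 489 (array([472.9, -44. ]), array([84.6, 35.4]), 73.37) [ 0.47307247 -0.0434421   0.11086735]
cover (array([648. ,  38.5]), array([ 23.5, 185.2]), 77.68)
coveredge (array([609.8,  55.1]), array([  7.3, 100.6]), 77.68) [0.60774621 0.05475711 0.19030845]
boxtop scene (array([476.1, -45.1]), array([87.2, 35.6]), 71.67) [ 0.47740933 -0.04295893  0.11040962]
bar scene (array([691.2, -68.7]), array([187.6, 113.5]), 83.6)
cover normal [ 0.21629421  0.96904109 -0.11906372] [0.61397951 0.05052161 0.143589  ]
(array([613. ,  54.8]), array([ 7.4, 99.9]), 77.9) 0.19291080658268345
  return _methods._mean(a, axis=axis, dtype=dtype,
  ret = um.true_divide(
```

View pics/crop.png

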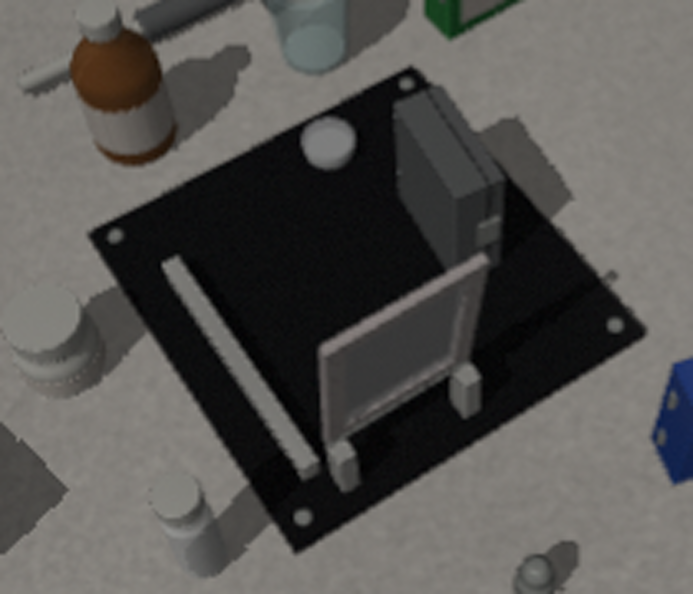

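```bash
cat > m.py <<'E'
from h import *
def fitall(c):
    im=viewer.get_image(c); P,u,v=pts(im); col=im["color"][v,u].astype(int)
    psi=np.radians(-12.5)
    pl=(abs(P[:,2]-.011)<.008)&(P[:,0]>.38)&(P[:,0]<.74)&(P[:,1]>-.24)&(P[:,1]<.12)&(col.max(1)<50)
    r=cv2.minAreaRect(P[pl][:,:2].astype(np.float32)*1000); print(c,"plate",pl.sum(),r, np.median(P[pl,2]))
    b=(P[:,2]>.02)&(P[:,2]<.034)&(P[:,0]>.61)&(P[:,0]<.69)&(P[:,1]>-.14)&(P[:,1]<.06)&(col.min(1)>70)
    Q=P[b]; x=np.array([np.cos(psi),np.sin(psi)]); w=Q[:,:2]@x; b2=abs(w-np.median(w))<.012; Q=Q[b2]
    print("bar",len(Q),cv2.minAreaRect(Q[:,:2].astype(np.float32)*1000))
    return im,P,col
if __name__=="__main__":
    for c in("top","scene"): fitall(c)
E
python3 m.py
```

```text
top plate 1251 ((532.7803344726562, -77.44500732421875), (196.89877319335938, 125.16685485839844), 4.259732246398926) 0.010771050559653661
bar 299 ((646.1792602539062, -59.16364288330078), (165.55636596679688, 13.263298988342285), 78.21488952636719)
scene plate 9102 ((545.4481811523438, -59.746673583984375), (281.21661376953125, 272.5216369628906), 77.57888793945312) 0.01063423259492885
bar 421 ((652.1453247070312, -49.71403503417969), (186.00247192382812, 16.314620971679688), 79.18092346191406)
```

{"method": "servo_tool", "body": {
  "steps": [
    {"linear":[-50,-32,-20],"angular":[0,0,-0.05]},
    {"linear":[-100,-64,-27],"angular":[0,0,-0.113]},
    {"linear":[-150,-96,-27],"angular":[0,0,-0.113]},
    {"linear":[-200,-128,-27],"angular":[0,0,-0.113]},
    {"linear":[-240,-155,-27],"angular":[0,0,-0.113]},
    {"linear":[-270,-185,-27],"angular":[0,0,-0.113]},
    {"linear":[-300,-235,-27],"angular":[0,0,-0.113]},
    {"linear":[-330,-290,-27],"angular":[0,0,-0.113]},
    {"linear":[-355,-345,-27],"angular":[0,0,-0.113]},
    {"linear":[-380,-400,-27],"angular":[0,0,-0.113]},
    {"linear":[-395,-450,-27],"angular":[0,0,-0.113]},
    {"linear":[-405,-500,-27],"angular":[0,0,-0.113]},
    {"linear":[-410,-528,-27],"angular":[0,0,-0.113]},
    {"linear":[-410,-528,-27],"angular":[0,0,-0.113]}
  ],
  "claw": 0
}}

```text
time: 3.15
position: [0.434, -0.0335, 0.2499]
orientation: [0.0, 0.154, 0.988, 0.0]
contact_force: [-0.2, 1.1, -0.2]
opening: 0.0439
gripper_force: 0.0
```

```bash
cat > w.py <<'E'
from h import *
s=monitor.get_state();R=rot(s["orientation"]);T=np.array(s["position"])
print("t",s["time"],"tcp",np.round(T*1000,1),"xax",np.round(R[:,0],3),"yax",np.round(R[:,1],3),"open",s["opening"],"F",np.round(s["contact_force"],1))
E
python3 - <<'E'
from w import *
im=viewer.get_image("wrist");cv2.imwrite("pics/w1.png",im["color"])
P,u,v=pts(im)
for c in("wrist","top"):
    if c=="top": im=viewer.get_image("top");P,u,v=pts(im)
    t=(abs(P[:,2]-.11)<.006)&(abs(P[:,0]-.475)<.06)&(abs(P[:,1]+.045)<.07)
    if t.sum()>20: print(c,t.sum(),cv2.minAreaRect(P[t][:,:2].astype(np.float32)*1000),P[t].mean(0))
E
```

```text
t 3.15 tcp [434.  -33.5 249.9] xax [-0.953  0.303 -0.   ] yax [0.303 0.953 0.001] open 0.04387870806737767 F [-0.2  1.1 -0.2]
wrist 2775 ((475.0917053222656, -44.0975341796875), (85.39021301269531, 35.47222137451172), 71.18604278564453) [ 0.47354872 -0.0444766   0.11039926]
top 23 ((492.53533935546875, -21.45562744140625), (25.30438804626465, 10.266802787780762), 72.89773559570312) [ 0.49528506 -0.02043721  0.11038959]
```

{"method": "servo_tool", "body": {
  "steps": [
    {"linear":[0,2,50],"angular":[0,0,0.01]},
    {"linear":[0,2,100],"angular":[0,0,0.02]},
    {"linear":[0,2,145],"angular":[0,0,0.02]},
    {"linear":[0,2,155],"angular":[0,0,0.02]},
    {"linear":[-8,2,155],"angular":[0,0,0.02]},
    {"linear":[-13,2,155],"angular":[0,0,0.02]},
    {"linear":[-17,2,155],"angular":[0,0,0.02]},
    {"linear":[-21,2,155],"angular":[0,0,0.02]},
    {"linear":[-25,2,155],"angular":[0,0,0.02]},
    {"linear":[-28,2,155],"angular":[0,0,0.02]}
  ]
}}

```text
time: 4.5
position: [0.462, -0.0381, 0.0948]
orientation: [0.0, 0.161, 0.987, 0.0]
contact_force: [-0.4, 0.8, 0.2]
opening: 0.0437
gripper_force: 0.2
```

Run:
```python
from w import *
im=viewer.get_image("scene")
for r in viewer.cut_out("scene","slidebox")[:3]:
    P,_,_=pts(im,r["mask"]);print(r["conf"],r["extent"],np.median(P,0),np.percentile(P,[3,97],axis=0).round(3).tolist())
cv2.imwrite("pics/s2.png",cv2.resize(im["color"][60:300,140:400],None,fx=2.4,fy=2.4))
```

```text
t 4.5 tcp [462.  -38.1  94.8] xax [-0.948  0.318 -0.   ] yax [0.318 0.948 0.   ] open 0.043701247247046195 F [-0.4  0.8  0.2]
0.82 [360.4, 243.9, 61.0, 48.4] [0.48191595 0.19319573 0.08793107] [[0.437, 0.159, 0.007], [0.513, 0.221, 0.102]]
```

View pics/s2.png

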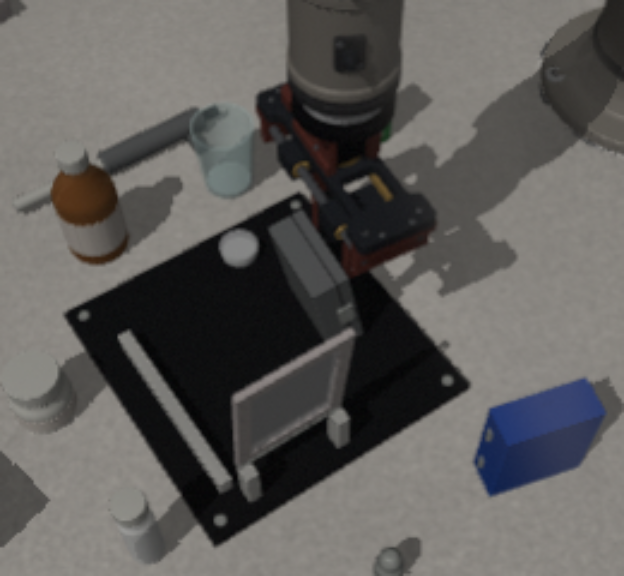

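{"method": "servo_tool", "body": {
  "steps": [
    {"linear":[-4,0,0],"angular":[0,0,0]},
    {"linear":[-8,0,0],"angular":[0,0,0]},
    {"linear":[-12,0,0],"angular":[0,0,0]},
    {"linear":[-16,0,0],"angular":[0,0,0]},
    {"linear":[-20,0,0],"angular":[0,0,0]},
    {"linear":[-24,0,0],"angular":[0,0,0]},
    {"linear":[-28,0,0],"angular":[0,0,0]},
    {"linear":[-28,0,0],"angular":[0,0,0]},
    {"linear":[-28,0,0],"angular":[0,0,0]}
  ]
}}

```text
time: 5.72
position: [0.4881, -0.0469, 0.0946]
orientation: [-0.0, 0.161, 0.987, -0.0]
contact_force: [0.8, 0.2, 0.8]
opening: 0.044
gripper_force: 0.0
```

```bash
cat > box.py <<'E'
from w import *
def look(c="scene",png=None):
    im=viewer.get_image(c);P,u,v=pts(im)
    if png: cv2.imwrite(png,cv2.resize(im["color"][60:300,140:400],None,fx=2.4,fy=2.4) if c=="scene" else im["color"])
    O=np.array([548.7,-45.1]);a=np.radians(-12.4);X=np.array([np.cos(a),np.sin(a)]);Y=np.array([-X[1],X[0]])
    q=np.c_[(P[:,:2]*1000-O)@X,(P[:,:2]*1000-O)@Y,P[:,2]*1000]
    m=(abs(q[:,2]-45)<5)&(abs(q[:,1]+15)<75)&(q[:,0]>-80)&(q[:,0]<110)
    print(c,m.sum(), cv2.minAreaRect(q[m][:,:2].astype(np.float32)) if m.sum()>5 else "")
    b=(abs(q[:,2]-28)<4)&(abs(q[:,1])<80)&(q[:,0]>85)&(q[:,0]<125); print("bar",b.sum(),np.percentile(q[b][:,0],[3,50,97]).round(1) if b.sum() else "")
    return im,q
E
python3 -c "
from box import *
look('scene','pics/s3.png');look('top')"
```

```text
t 5.725 tcp [488.1 -46.9  94.6] xax [-0.948  0.318  0.   ] yax [ 0.318  0.948 -0.   ] open 0.04403826569666052 F [0.8 0.2 0.8]
scene 1562 ((-1.3987045288085938, -21.556324005126953), (88.93842315673828, 101.1636734008789), 82.78048706054688)
bar 398 [ 96.9 102.9 108.4]
top 120 ((35.40928268432617, -27.029842376708984), (83.29849243164062, 17.854848861694336), 83.5586166381836)
bar 272 [ 92.4  98.2 104.5]
```

View pics/s3.png

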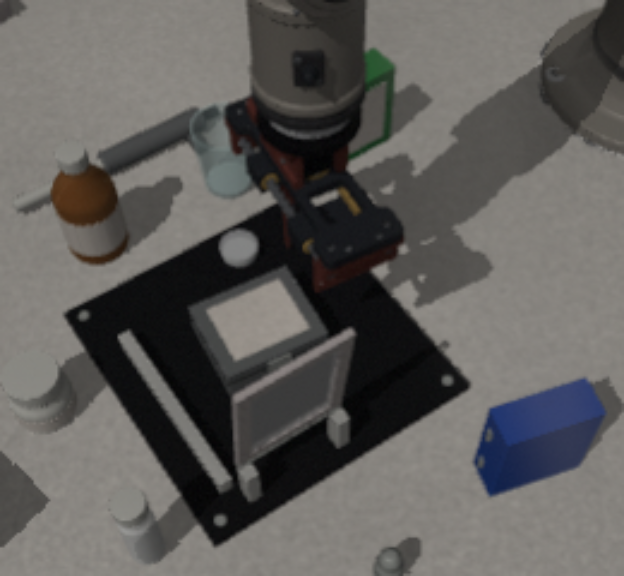

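{"method": "servo_tool", "body": {
  "steps": [
    {"linear":[15,-3,0],"angular":[0,0,-0.05]},
    {"linear":[27,-6,0],"angular":[0,0,-0.107]},
    {"linear":[27,-6,0],"angular":[0,0,-0.107]},
    {"linear":[27,-6,30],"angular":[0,0,-0.107]},
    {"linear":[27,-6,60],"angular":[0,0,-0.107]},
    {"linear":[27,-6,73],"angular":[0,0,-0.107]},
    {"linear":[27,-6,73],"angular":[0,0,-0.107]}
  ]
}}

```text
time: 6.7
position: [0.4604, -0.0441, 0.0212]
orientation: [-0.001, 0.108, 0.994, -0.0]
contact_force: [0.1, -0.9, 0.1]
opening: 0.0439
gripper_force: 0.0
```

Run:
```python
from box import *
im,q=look()
print((q[0]*0, ))
O=np.array([548.7,-45.1]);a=np.radians(-12.4);X=np.array([np.cos(a),np.sin(a)])
d=T[:2]*1000-O;print("tcp plate",d@X,d@np.array([-X[1],X[0]]))
```

```text
t 6.7 tcp [460.4 -44.1  21.2] xax [-0.977  0.215  0.001] yax [ 0.215  0.977 -0.   ] open 0.043931970148549715 F [ 0.1 -0.9  0.1]
scene 1591 ((-16.29560089111328, -19.735492706298828), (88.83065795898438, 130.5223388671875), 83.9609375)
bar 395 [ 96.9 102.7 108.4]
(array([ 0., -0.,  0.]),)
tcp plate -86.47360668078022 -18.002721574134345
```

{"method": "servo_tool", "body": {
  "steps": [
    {"linear":[-10,0,0],"angular":[0,0,0]},
    {"linear":[-18,0,0],"angular":[0,0,0]},
    {"linear":[-24,0,0],"angular":[0,0,0]},
    {"linear":[-29,0,0],"angular":[0,0,0]},
    {"linear":[-34,0,0],"angular":[0,0,0]},
    {"linear":[-39,0,0],"angular":[0,0,0]},
    {"linear":[-44,0,0],"angular":[0,0,0]},
    {"linear":[-49,0,0],"angular":[0,0,0]},
    {"linear":[-53,0,0],"angular":[0,0,0]},
    {"linear":[-57,0,0],"angular":[0,0,0]},
    {"linear":[-60,0,0],"angular":[0,0,0]},
    {"linear":[-63,0,0],"angular":[0,0,0]},
    {"linear":[-63,0,0],"angular":[0,0,0]}
  ]
}}

```text
time: 8.38
position: [0.523, -0.0577, 0.0217]
orientation: [0.001, 0.108, 0.994, -0.0]
contact_force: [0.3, -0.2, -0.1]
opening: 0.0437
gripper_force: 0.0
```

Run:
```python
from box import *
im,q=look()
m=(abs(q[:,2]-45)<5)&(abs(q[:,1]+20)<25)&(q[:,0]>0)&(q[:,0]<115);print("far edge",np.percentile(q[m][:,0],[90,98,100]))
look("top")
```

```text
t 8.375 tcp [523.  -57.7  21.7] xax [-0.977  0.215 -0.001] yax [0.215 0.977 0.   ] open 0.04367221715975449 F [ 0.3 -0.2 -0.1]
scene 1641 ((39.96351623535156, -16.75082778930664), (101.45288848876953, 89.38270568847656), 0.044522155076265335)
bar 428 [ 90.4 102.4 108.4]
far edge [82.32175886 89.68649867 90.59950827]
top 155 ((79.02847290039062, -18.32931900024414), (85.16280364990234, 14.993951797485352), 89.66203308105469)
bar 272 [ 92.4  98.3 104.3]
```

{"method": "servo_tool", "body": {
  "steps": [
    {"linear":[-2,0,0],"angular":[0,0,0]},
    {"linear":[-4,0,0],"angular":[0,0,0]},
    {"linear":[-5,0,0],"angular":[0,0,0]},
    {"linear":[-6,0,0],"angular":[0,0,0]},
    {"linear":[-7,0,0],"angular":[0,0,0]},
    {"linear":[-7,0,0],"angular":[0,0,0]}
  ]
}}

```text
time: 9.22
position: [0.5288, -0.0591, 0.0216]
orientation: [-0.0, 0.108, 0.994, 0.0]
contact_force: [-3.1, 0.0, 2.4]
opening: 0.0444
gripper_force: 1.6
```

{"method": "servo_tool", "body": {
  "steps": [
    {"linear":[-1,0,0],"angular":[0,0,0]},
    {"linear":[-1,0,0],"angular":[0,0,0]}
  ]
}}

```text
time: 9.48
position: [0.5288, -0.0591, 0.0215]
orientation: [-0.001, 0.108, 0.994, 0.0]
contact_force: [-6.2, 1.1, 5.1]
opening: 0.0437
gripper_force: 3.0
```

Run:
```python
from box import *
im,q=look()
m=(abs(q[:,2]-45)<5)&(abs(q[:,1]+20)<25)&(q[:,0]>0)&(q[:,0]<115);print("far edge",np.percentile(q[m][:,0],[90,98,100]))
im,q=look("top")
# left edge region (cover)
c=q[(q[:,2]>100)&(q[:,0]>-15)&(q[:,0]<95)&(q[:,1]>80)&(q[:,1]<135)]
print("cover",len(c),np.percentile(c,[2,50,98],axis=0).round(1).tolist() if len(c) else 0)
```

```text
t 9.475 tcp [528.8 -59.1  21.5] xax [-0.977  0.215  0.002] yax [0.215 0.977 0.   ] open 0.043688328692581255 F [-6.2  1.1  5.1]
scene 1636 ((45.889774322509766, -16.99486541748047), (88.91222381591797, 101.44551086425781), 89.95803833007812)
bar 412 [ 96.3 102.6 108.4]
far edge [87.68484974 95.20329082 96.60566542]
top 98 ((87.92196655273438, -18.169658660888672), (10.189000129699707, 84.63690185546875), 0.34727880358695984)
bar 221 [ 92.8  99.3 104.6]
cover 436 [[-12.2, 98.9, 102.3], [36.9, 106.2, 160.6], [86.0, 114.4, 192.9]]
```

{"method": "servo_tool", "body": {
  "steps": [
    {"linear":[4,0,0],"angular":[0,0,0]},
    {"linear":[14,0,0],"angular":[0,0,0]},
    {"linear":[28,0,0],"angular":[0,0,0]},
    {"linear":[28,0,-50],"angular":[0,0,0]},
    {"linear":[28,0,-105],"angular":[0,0,0]},
    {"linear":[28,0,-160],"angular":[0,0,0]},
    {"linear":[28,0,-215],"angular":[0,0,0]},
    {"linear":[28,0,-222],"angular":[0,0,0]},
    {"linear":[0,50,-222],"angular":[0,0,0]},
    {"linear":[-28,100,-222],"angular":[0,0,0]},
    {"linear":[-56,145,-222],"angular":[0,0,0]},
    {"linear":[-56,172,-222],"angular":[0,0,0]},
    {"linear":[-56,172,-222],"angular":[0,0,0]}
  ],
  "claw": -1
}}

```text
time: 11.2
position: [0.6208, 0.0993, 0.2415]
orientation: [-0.001, 0.106, 0.994, -0.0]
contact_force: [-0.7, 0.1, 0.6]
opening: 0.0004
gripper_force: 0.0
```

Run:
```python
from box import *
im,q=look("scene","pics/s4.png")
m=(abs(q[:,2]-45)<5)&(abs(q[:,1]+20)<25)&(q[:,0]>-30)&(q[:,0]<115);print("x edges",np.percentile(q[m][:,0],[0,2,98,100]))
O=np.array([548.7,-45.1]);a=np.radians(-12.4);X=np.array([np.cos(a),np.sin(a)])
d=T[:2]*1000-O;print("tcp plate",d@X,d@np.array([-X[1],X[0]]))
```

```text
t 11.2 tcp [620.8  99.3 241.5] xax [-0.977  0.211  0.003] yax [ 0.211  0.978 -0.   ] open 0.00039964079657153566 F [-0.7  0.1  0.6]
scene 1649 ((46.60329818725586, -17.158336639404297), (90.70994567871094, 99.9554672241211), 89.71572875976562)
bar 423 [ 96.3 102.5 108.4]
x edges [-3.30780694 -0.61124748 94.8150033  96.59698576]
tcp plate 39.37941211523718 156.50027050518003
```

View pics/s4.png

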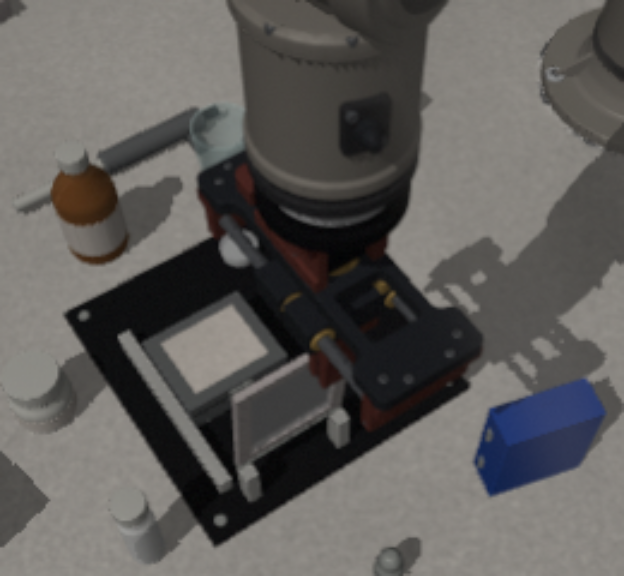

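{"method": "servo_tool", "body": {
  "steps": [
    {"linear":[0,0,50],"angular":[0,0,0]},
    {"linear":[0,0,90],"angular":[0,0,0]},
    {"linear":[0,0,96],"angular":[0,0,0]},
    {"linear":[0,-12,96],"angular":[0,0,0]},
    {"linear":[0,-24,96],"angular":[0,0,0]},
    {"linear":[0,-31,96],"angular":[0,0,0]},
    {"linear":[0,-36,96],"angular":[0,0,0]},
    {"linear":[0,-42,96],"angular":[0,0,0]},
    {"linear":[0,-49,96],"angular":[0,0,0]},
    {"linear":[0,-56,96],"angular":[0,0,0]},
    {"linear":[0,-63,96],"angular":[0,0,0]},
    {"linear":[0,-70,96],"angular":[0,0,0]},
    {"linear":[0,-76,96],"angular":[0,0,0]},
    {"linear":[0,-82,96],"angular":[0,0,0]},
    {"linear":[0,-88,96],"angular":[0,0,0]},
    {"linear":[0,-94,96],"angular":[0,0,0]},
    {"linear":[0,-94,96],"angular":[0,0,0]},
    {"linear":[0,-94,96],"angular":[0,0,0]}
  ]
}}

```text
time: 13.5
position: [0.6016, 0.0051, 0.1476]
orientation: [0.0, 0.108, 0.994, 0.0]
contact_force: [-1.0, -0.4, -0.7]
opening: 0.0004
gripper_force: 0.0
```

Run:
```python
from box import *
im,q=look("scene","pics/s5.png")
```

```text
t 13.5 tcp [601.6   5.1 147.6] xax [-0.977  0.215  0.   ] yax [0.215 0.977 0.   ] open 0.0003558917148829509 F [-1.  -0.4 -0.7]
scene 363 ((88.43695831298828, -17.96826934814453), (88.46542358398438, 25.3852596282959), 82.98799896240234)
bar 419 [ 96.3 102.6 108.4]
```

View pics/s5.png

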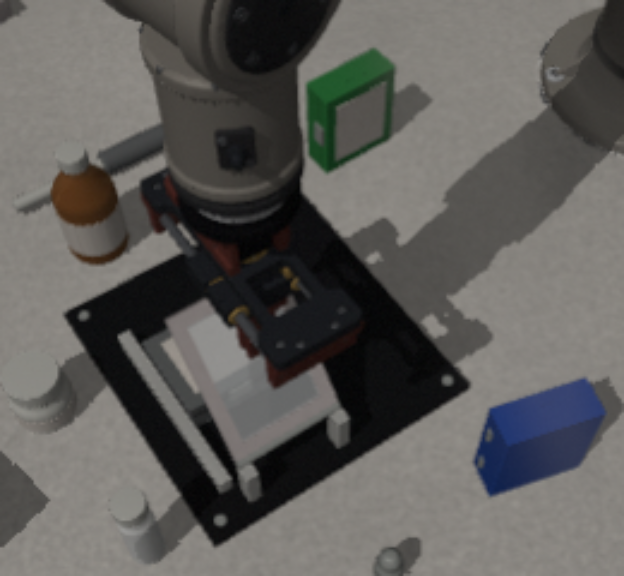

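{"method": "servo_tool", "body": {
  "steps": [
    {"linear":[0,0,-50],"angular":[0,0,0]},
    {"linear":[0,0,-100],"angular":[0,0,0]},
    {"linear":[0,50,-120],"angular":[0,0,0]},
    {"linear":[0,110,-120],"angular":[0,0,0]},
    {"linear":[0,170,-120],"angular":[0,0,0]},
    {"linear":[0,230,-120],"angular":[0,0,0]},
    {"linear":[0,240,-120],"angular":[0,0,0]},
    {"linear":[0,240,-120],"angular":[0,0,0]}
  ]
}}

```text
time: 14.55
position: [0.653, 0.2397, 0.2671]
orientation: [-0.0, 0.107, 0.994, -0.0]
contact_force: [0.3, -1.2, 0.3]
opening: 0.0007
gripper_force: 0.0
```

Run:
```python
from box import *
for c in("scene","top"):
    im,q=look(c,"pics/%s6.png"%c)
    for r in viewer.cut_out(c,"cover")[:2]:
        P,_,_=pts(im,r["mask"]);print(r["conf"],P.min(0).round(3),np.percentile(P[:,2],[5,50,95]).round(3))
    m=(q[:,2]>49)&(q[:,2]<75)&(q[:,0]>-15)&(q[:,0]<95)&(q[:,1]>-60)&(q[:,1]<100)
    A=np.c_[q[m][:,:2],np.ones(m.sum())];print("cover plane",m.sum(),np.linalg.lstsq(A,q[m][:,2],rcond=None)[0].round(3),cv2.minAreaRect(q[m][:,:2].astype(np.float32)))
    m=(abs(q[:,2]-43)<5)&(q[:,1]<-30)&(q[:,1]>-75)&(q[:,0]>-30)&(q[:,0]<115);print("box",m.sum(),np.percentile(q[m],[1,99],axis=0).round(1).tolist())
    for n in("dish","objective","tube","jar"):
        r=viewer.cut_out(c,n)[:1]
        if r: P,_,_=pts(im,r[0]["mask"]);print(n,np.median(P,0).round(3))
```

```text
t 14.55 tcp [653.  239.7 267.1] xax [-0.977  0.214  0.   ] yax [ 0.214  0.977 -0.001] open 0.000689127010615729 F [ 0.3 -1.2  0.3]
scene 311 ((47.20771408081055, -18.796497344970703), (100.16160583496094, 85.17508697509766), 0.8469000458717346)
bar 417 [ 96.3 102.4 108.4]
0.65 [ 0.511 -0.111  0.01 ] [0.056 0.059 0.061]
cover plane 2934 [2.0000e-03 1.0000e-03 5.8639e+01] ((41.05303192138672, 21.681865692138672), (157.04608154296875, 101.66326904296875), 89.68753051757812)
box 220 [[-0.4, -61.4, 41.4], [96.6, -31.7, 47.8]]
dish [ 0.487 -0.151  0.023]
objective [0.632 0.17  0.033]
tube [0.75  0.018 0.076]
jar [ 0.724 -0.148  0.054]
top 302 ((42.71486282348633, -19.394947052001953), (100.27552032470703, 83.0098876953125), 0.4930611252784729)
bar 212 [ 93.8  99.6 104.3]
cover plane 2095 [-0.0000e+00  5.0000e-03  5.8581e+01] ((39.14601135253906, 20.335895538330078), (103.4796142578125, 158.88955688476562), 0.052106037735939026)
box 253 [[-5.9, -60.6, 42.0], [91.6, -39.9, 47.9]]
dish [ 0.483 -0.153  0.024]
objective [0.619 0.163 0.038]
tube [0.736 0.01  0.091]
jar [ 0.711 -0.156  0.06 ]
```

View pics/scene6.png

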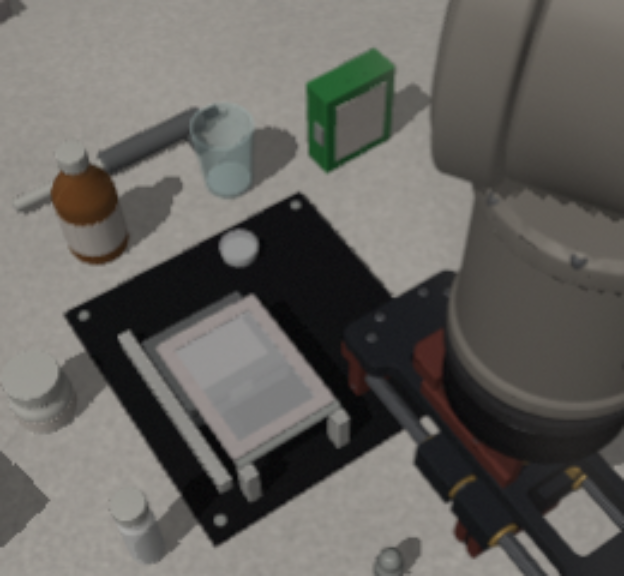

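The picture shows the cover level over the box at (245,380), the box end against the stop at (180,400), and nothing else moved. I'm handing it in.

```bash
python3 -c "
from bench import manip
print(manip.finish_job())"
```

```text
the job is handed in; nothing more can be done
None
```

The grey slide box was tipped flat with its card side up and pushed flush to the stop within camera accuracy (about 1–2 mm). The cover was then flipped shut, the bystanders I re-measured (dish, objective, tube, jar) had not moved, and the job was handed in at about 15 s; no verdict came back.

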